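# Snap the sprung keeper bar into the chisel rack

## Robot

A 7-joint arm with a two-finger parallel gripper is mounted at the origin on a cart in front of the work surface, level with it; the furniture and walls round the work are solid. World frame = base frame: x ahead of the robot, y to its left, z up, the work surface at z = 0. Lengths are in m, angles in rad, forces in N, time in s.
With the tool pointing down it reaches from about 0.425 to 0.925 m from the base axis. Payload 6.8 kg.
Tool frame: the origin (TCP) lies between the finger pads; the fingertips stand finger_overhang ahead of it and the grasp point (between the pads) lies 6 mm ahead of it (finger_overhang is the distance from the TCP to the fingertips, in m); z points along the fingers, y is the line along which they close (so a half turn about z gives the same grasp; the last joint's range is limited). The gripper opens to 85 mm and grips with 20 to 120 N. Pads are 22 mm wide; open, the fingers measure 114 mm over their backs; the gripper's body (76 mm by 85 mm) begins 54 mm behind the grasp point. The pads swing forward as they close: fully open they stand 13 mm farther back than shut.
Start: joints at [-1.235, 0.477, 0.022, 1.555, -0.011, 1.109, -0.083], TCP at [0.29, 0.61, 0.224] pointing down, gripper open.
Joint ranges: [-2.96, 2.96], [-0.34, 2.1], [-1.41, 1.46], [0.24, 2.44], [-1.37, 4.51], [0.17, 1.92], [-2.96, 2.96]. Speed limits (rad/s): [2.39, 2.39, 3.14, 3.14, 3.14, 3.14, 3.14].

## Interface

Orientations are given as a unit quaternion [w, x, y, z].
In Python, from station import * gives the robot as it stands.
- The arm moves only by the tool drive_tool, never from a script. Its argument "increments" is a list of rows, each an object of numbers: "claw": the finger opening in m, from 0 to 0.0854; "dx", "dy", "dz": the shift along the tool's x, y, z in m; "wx", "wy", "wz": the turn, a rotation vector about the tool's x, y, z in degrees. A call has 1 to 20 rows; each row shifts and turns the commanded pose from where the row before left it, along the tool's axes as they then stand; what a row does not reach is not made up. A row lasts 1/8 s, in which the tool goes at most 62.5 mm and 10.7 degrees, less where a joint would pass 70% of its speed; a pose out of reach is approached as far as the arm can. A call with a gripper value outside its range is refused whole. The fingers move at their own pace and stop on an object; "newtons" is the grip in N (left out, the last holds). Time passes only in rows, so rows that do not move let the fingers close. It gives the time, the measured TCP pose, the force, the opening and the grip force at its end, in the units of the state.
- get_obs(): the state, without advancing time (a new reading comes with each control period).
- read_camera(name): name is "scene" or "top" or "wrist"; returns (picture, depth): 420x560x3 uint8, red, green, blue; 420x560 float32, m along the optical axis (not along the pixel's ray), 0 where there is no reading.
- calibration(name): a dict with "intrinsics" (3x3 intrinsics, pixels), "R" (3x3) and "t" (3): a world point X has camera coordinates R X + t; the wrist camera has in their place "mount" (4x4, takes a point from camera to tool coordinates, whose origin is the TCP and whose axes are the flange's). Camera axes: x right, y down, z forward; pixel columns grow to the right and rows downward; lengths in m; the calibration is good to about 2 mm. A picture is of the moment at which its call begins: read the wrist's pose just before it. calibration takes no time and is no camera call.
- hand_in(): hands the job in; it is judged then, once.
The state is a dict: "t": time; "q": joint angles; "joint_vel": joint speeds; "joint_torque": joint torques, N m; "eef_pos": TCP position; "tool_rot": TCP orientation; "contact_force": force on the tool from outside, world axes, zero at the start; "torque": the same for the moment, N m; "gripper_width": opening from 0.0 (shut) to 1.0 (fully open); "grasp_force": force on a finger pad.
Only numpy, scipy, OpenCV 4.12 (cv2) and the standard library are available. Lean on these libraries where they do the work, as an engineer would, in place of code of your own. Each camera call takes 0.05 s, during which the arm holds its last target. There are 200 camera calls.

## Task

Fit the sprung keeper bar across the chisel rack: press its sprung plunger into the groove of the tall stop, keep it compressed while you slide it down between the stops, and let it spring out so that the plunger sits in the pocket of the tall stop and the fixed pin in the recess of the short stop, bar level. Work gently: do not drive the plunger solid or jam the bar against the rack, and leave the other things on the table where they are.

Things in the scene. Friction and masses are not known exactly. Their poses are not given: they have to be found in the camera images.
- rack: Keeper rack fixed to the table: board 100 (x) x 235 (y) x 12 mm; origin under its centre, z up, y towards its tall stop. A thin steel sole on it carries two wooden stops, inner faces 112 mm apart, with two palm chisels lying between, up to 38 mm above the table. The sole is clamped up to 14 mm off centre either way along y: this is NOT in any measured pose; feel or see it. The stops are rigid.
- tall_stop (a point): Nominal (sole centred) top of the tall stop's inner face, 120 mm above the table; real stop up to 14 mm off along rack y. 48 mm wide in x, 18 thick, beyond +y. Its inner face has an upright groove, open at the top, 15 wide, 3 deep, centred on x = 0. At the groove's foot a pocket as wide, 8 deep from the face, from 64.5 (closed floor) to 76.5 mm above the table.
- short_stop (a point): Nominal (sole centred) top of the short stop's inner face, 84 mm above the table; real stop up to 14 mm off along rack y, together with the tall one. 48 mm wide in x, 18 thick, beyond -y. In its inner face a closed recess 14.4 mm wide, 9 deep, from 64.5 to 77 mm above the table, centred on x = 0.
- home (a point): Nominal place of the bar's middle when home, 69.5 mm above the table (real place up to 14 mm off along rack y). There the fixed pin is wholly in the short stop's recess with the body's end against that stop, and the plunger tip is in the tall stop's pocket, still pushed in 2 mm.
- bar: Keeper bar, about 140 g: square wooden body 24x24 mm, 100 long along its y, steel caps at the ends; origin at the body's middle, 12 mm above the table when lying. Must go in with its +y end to the tall stop.
- plunger_end (a point): Middle of the body's +y end face. From it a polished steel plunger, 10 mm across with a round tip, sticks out 22 mm along +y. It can be pushed in 17.5 mm: 3 N to start, 0.6 N more per mm, about 13.5 N at the end, then solid; a damper adds 1.5 N per 10 mm/s of motion. With its tip in the groove it must be in at least 15 mm (12 N) for the fixed pin to clear the short stop on the way down.
- pin_end (a point): Middle of the body's -y end face. From it a fixed steel pin, 10 mm across with a round tip, sticks out 8 mm along -y.
- disc_a: Bystander: turned wooden disc, 64 mm across, 12 thick; origin at the centre of its underside
- disc_b: Bystander: turned wooden disc, 62 mm across, 12 thick; origin at the centre of its underside
- blank: Bystander: half-carved wooden blank 58x31x30 mm; origin at the centre of its underside
- strop: Bystander: small strop block 118x26x12 mm; origin at the centre of its underside
- driver: Bystander: screwdriver 183 mm long, 17 high; origin at the centre of its underside
Not all that is in view belongs to the job. There is more than one size of the bar; the job needs the larger.

How it is judged:
On the way, in this order (a step that is already met when the one before it is completed fails the run):
1. the bar is lifted clear above the short stop (z of bar in the frame of rack above 0.09 m), for 0.1 s.
2. the bar is between the stops at its home height, level and in line (x of bar in the frame of rack between -0.004 and 0.004 m and y of bar in the frame of rack between -0.0235 and 0.0115 m and z of bar in the frame of rack between 0.0665 and 0.0725 m and angle between the y axis of bar and the y axis of rack, either way round below 0.05 rad and y of plunger_end in the frame of rack above 0.02 m), for 0.2 s.
At the end, for the whole second after the job is handed in: The bar hangs at home, at rest: its middle 66.5 to 72.5 mm above the table, within 4 mm of the rack's centre plane across, and 23.5 mm to the short side to 11.5 mm to the tall side of centre along it; in line and level within 0.05 rad, plunger end towards the tall stop (all of step 2 and linear speed of bar below 0.02 m/s); the robot touches nothing.
It fails at once if the bar is pressed against the rack with more than 22 N (contact force between bar and rack above 22 N).
It fails at once if the arm or gripper presses on the rack with more than 22 N (contact force between any of the arm, the fingers and rack above 22 N).
It fails at once if a bystander is moved by more than 25 mm (distance of any of disc_a, disc_b, blank, strop, driver from where it was at the start of the episode above 0.025 m).
It also fails if it takes over 51 s, if anything falls off the work surface, if the arm or the gripper's body presses on something with over 40 N, if the wrist force passes 120 N, or if a joint passes its speed limit or range.

## Working session

There is one attempt and no reset: what is moved stays moved. The work goes in short steps, Python scripts to look and compute and a tool call to move; the robot and the scene stay as the last step left them, time stands still between calls to the robot, and variables do not carry over. Pictures are saved under pics/ and viewed, at most 10 in all, crops included, and the job is handed in when it is done.

Besides the shell and the picture viewer there is one more tool, called after "Request:" as name([rows], argument=value, ...), one row to a line, values as JSON. drive_tool: Moves the arm, as the interface text tells. Its arguments: {"type":"object","properties":{"increments":{"type":"array","items":{"type":"object","properties":{"claw":{"type":"number"},"dx":{"type":"number"},"dy":{"type":"number"},"dz":{"type":"number"},"wx":{"type":"number"},"wy":{"type":"number"},"wz":{"type":"number"}}}},"newtons":{"type":"number"}},"required":["increments"]}

```bash
mkdir -p pics
cat > h.py <<'E'
from station import *
import numpy as np, cv2
from scipy.spatial.transform import Rotation as Ro
def Rq(q): return Ro.from_quat([q[1],q[2],q[3],q[0]]).as_matrix()
def cloud(name):
    o=get_obs(); im,d=read_camera(name); c=calibration(name); K=np.array(c["intrinsics"])
    v,u=np.mgrid[:420,:560]
    P=np.stack([(u-K[0,2])/K[0,0]*d,(v-K[1,2])/K[1,1]*d,d],-1)
    if "R" in c: W=(P-np.array(c["t"]))@np.array(c["R"])
    else:
        M=np.array(c["mount"]); W=(P@M[:3,:3].T+M[:3,3])@Rq(o["tool_rot"]).T+np.array(o["eef_pos"])
    W[d==0]=np.nan
    return im,d,W
def save(n,im): cv2.imwrite('pics/'+n,im[:,:,::-1])
E
python3 - <<'E'
from h import *
o=get_obs(); print(o)
for n in("top","scene"):
    im,d,W=cloud(n); np.savez(n,im=im,W=W); save(n+'1.png',im)
E
```

```text
{'t': 0.0, 'q': array([-1.23511041,  0.47782756,  0.02229997,  1.55642046, -0.01150561,
        1.10929311, -0.08309527]), 'joint_vel': array([-0.00065869,  0.00047466, -0.00034091,  0.00038198, -0.00025013,
       -0.00014367,  0.00040146]), 'joint_torque': array([-2.20431052e-04, -5.96464348e+01,  1.60801761e+00, -2.81190097e+01,
        1.25551698e-02,  9.44919360e-03,  3.43321540e-05]), 'eef_pos': array([0.28955456, 0.60908616, 0.22271962]), 'tool_rot': array([-1.45013607e-04,  2.20047467e-01,  9.75488741e-01, -8.98919623e-04]), 'contact_force': array([ 1.05091179, -0.61531838,  0.177333  ]), 'torque': array([-0.00391938, -0.03415993, -0.03224951]), 'grasp_force': 0.0, 'gripper_width': 1.0032943602254845}
```

View pics/top1.png

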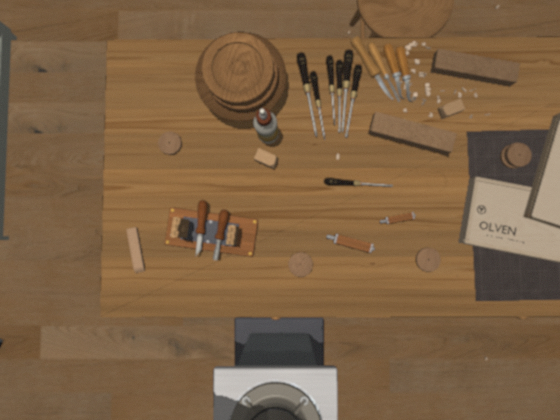

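View pics/scene1.png

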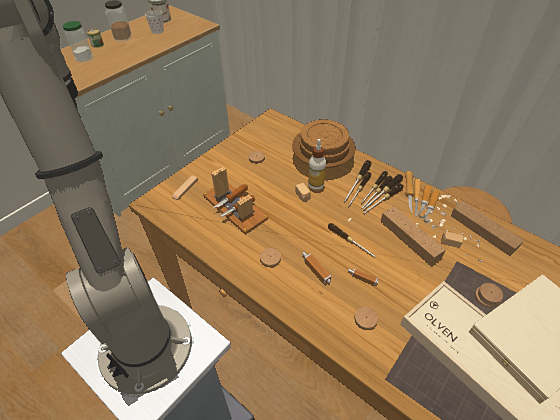

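The top view shows the rack at (211,231) with its tall stop on the left (178,228) and short stop on the right (232,234). Candidates for the bar are the larger orange one at (352,242) and the smaller one at (398,218). The screwdriver at (357,183) and the strop at (135,249) are not bars. I choose (352,242) and check it in a close crop.

Run:
```python
from h import *
z=np.load('top.npz'); im,W=z['im'],z['W']
for (u,v) in [(275,310),(352,242),(398,218),(178,228),(232,234),(168,246),(255,252),(435,258)]: print(u,v,W[v,u].round(4))
def rect(name,m):
    p=W[m][:,:2].astype(np.float32); r=cv2.minAreaRect(p); print(name,len(p),np.array(r[0]).round(4),np.array(r[1]).round(4),round(r[2],2), 'z',np.median(W[m][:,2]).round(4)); return r
V,U=np.mgrid[:420,:560]
box=lambda a,b,c,d:(U>=a)&(U<=b)&(V>=c)&(V<=d)
Z=W[...,2]
rect('rack',box(158,265,200,265)&(Z>.006))
rect('tall',box(158,265,195,265)&(Z>.10))
rect('short',box(205,265,195,265)&(Z>.07)&(Z<.1))
rect('bigbody',box(318,382,228,258)&(Z>.016))
rect('bigall',box(318,382,228,258)&(Z>.008))
rect('small',box(375,420,205,230)&(Z>.008))
a=cv2.resize(im[195:270,150:270],(720,450),interpolation=cv2.INTER_CUBIC)
b=cv2.resize(im[200:265,320:430],(720,425),interpolation=cv2.INTER_CUBIC)
save('crop1.png',cv2.resize(np.vstack([a,b]),(494,600)))
```

```text
275 310 [ 0.2996 -0.0037 -0.0044]
352 242 [ 0.4766 -0.2037  0.0215]
398 218 [ 0.5383 -0.3243  0.019 ]
178 228 [0.5123 0.2274 0.1063]
232 234 [0.4976 0.0993 0.0865]
168 246 [ 0.4673  0.2785 -0.0019]
255 252 [ 0.4508  0.0487 -0.0023]
435 258 [ 0.4344 -0.42    0.0112]
rack 3574 [0.5072 0.1464] [0.2704 0.1474] 81.93 z 0.0146
tall 176 [0.5154 0.2321] [0.0195 0.0475] 80.91 z 0.1184
short 154 [0.4973 0.1039] [0.018  0.0479] 81.58 z 0.0831
bigbody 382 [ 0.4767 -0.1985] [0.1217 0.0243] 74.62 z 0.0235
bigall 408 [ 0.4768 -0.1982] [0.1267 0.0243] 74.62 z 0.0233
small 209 [ 0.5392 -0.3236] [0.0173 0.0912] 11.09 z 0.0174
```

View pics/crop1.png

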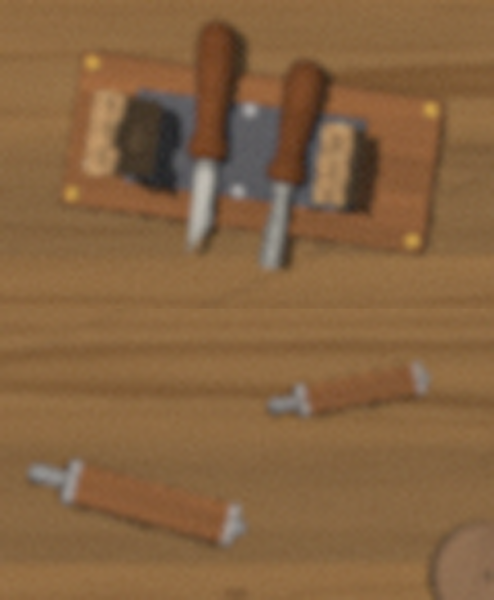

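The crop shows the larger bar at (352,242), with its long plunger at the left (+y) end. The rack's tall stop is on the left. The stop-to-stop centre distance measures 129.5 mm against 130 expected, so the choice and the measurement agree.

Request:
drive_tool([
  {"wz":9.1,"dz":-0.014,"claw":0.085},
  {"wz":9.1,"dz":-0.014},
  {"wz":9.1,"dz":-0.014},
  {"wz":9.1,"dz":-0.014},
  {"wz":9.1,"dz":-0.014},
  {"wz":9.1,"dz":-0.014},
  {"wz":9,"dz":-0.014},
  {"wz":9,"dz":-0.012},
  {"dx":-0.034,"dy":0.023},
  {"dx":-0.034,"dy":0.023},
  {"dx":-0.034,"dy":0.023},
  {"dx":-0.034,"dy":0.023},
  {"dx":-0.034,"dy":0.023},
  {"dx":-0.034,"dy":0.023},
  {"dx":-0.034,"dy":0.023},
  {"dx":-0.034,"dy":0.023},
  {"dx":-0.034,"dy":0.023},
  {"dx":-0.034,"dy":0.023},
  {"dx":-0.034,"dy":0.023},
  {"dx":-0.033,"dy":0.023},
])

```text
schema error: expected keys claw, dx, dy, dz, wx, wy, wz
```

Run:
```python
from h import *
o=get_obs(); print(o['t'],o['eef_pos'],Rq(o['tool_rot']).round(3)); print(calibration('wrist'))
im,d,W=cloud('wrist'); np.savez('w1',im=im,W=W); save('w1.png',im)
```

```text
0.1 [0.2895874  0.6090986  0.22277375] [[-0.903  0.429 -0.001]
 [ 0.429  0.903 -0.002]
 [-0.    -0.002 -1.   ]]
{'intrinsics': array([[373.80985951,   0.        , 269.6416084 ],
       [  0.        , 373.80985951, 212.69623098],
       [  0.        ,   0.        ,   1.        ]]), 'mount': array([[-1.43169621e-04, -9.64350261e-01, -2.64629086e-01,
         6.64837780e-02],
       [ 9.99998806e-01,  2.69165233e-04, -1.52190003e-03,
        -3.16820199e-04],
       [ 1.53887364e-03, -2.64628988e-01,  9.64349071e-01,
        -1.50269201e-01],
       [ 0.00000000e+00,  0.00000000e+00,  0.00000000e+00,
         1.00000000e+00]])}
```

View pics/w1.png

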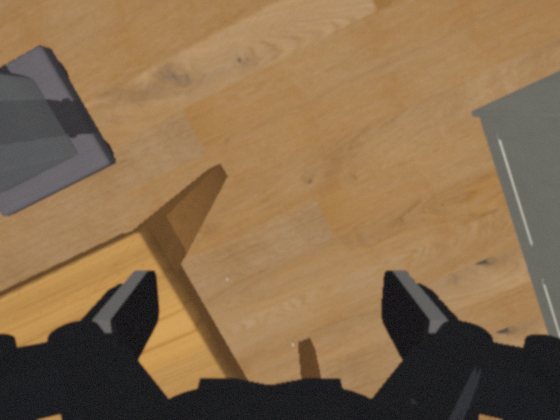

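That picture only showed the floor beyond the table's corner. The move had been refused because every row needs all its keys, so I resend it in full.

Request:
drive_tool([
  {"claw":0.085,"dx":0,"dy":0,"dz":-0.014,"wx":0,"wy":0,"wz":9.1},
  {"claw":0.085,"dx":0,"dy":0,"dz":-0.014,"wx":0,"wy":0,"wz":9.1},
  {"claw":0.085,"dx":0,"dy":0,"dz":-0.014,"wx":0,"wy":0,"wz":9.1},
  {"claw":0.085,"dx":0,"dy":0,"dz":-0.014,"wx":0,"wy":0,"wz":9.1},
  {"claw":0.085,"dx":0,"dy":0,"dz":-0.014,"wx":0,"wy":0,"wz":9.1},
  {"claw":0.085,"dx":0,"dy":0,"dz":-0.014,"wx":0,"wy":0,"wz":9.1},
  {"claw":0.085,"dx":0,"dy":0,"dz":-0.014,"wx":0,"wy":0,"wz":9},
  {"claw":0.085,"dx":0,"dy":0,"dz":-0.012,"wx":0,"wy":0,"wz":9},
  {"claw":0.085,"dx":-0.041,"dy":0.028,"dz":0,"wx":0,"wy":0,"wz":0},
  {"claw":0.085,"dx":-0.041,"dy":0.028,"dz":0,"wx":0,"wy":0,"wz":0},
  {"claw":0.085,"dx":-0.041,"dy":0.028,"dz":0,"wx":0,"wy":0,"wz":0},
  {"claw":0.085,"dx":-0.041,"dy":0.028,"dz":0,"wx":0,"wy":0,"wz":0},
  {"claw":0.085,"dx":-0.041,"dy":0.028,"dz":0,"wx":0,"wy":0,"wz":0},
  {"claw":0.085,"dx":-0.041,"dy":0.028,"dz":0,"wx":0,"wy":0,"wz":0},
  {"claw":0.085,"dx":-0.041,"dy":0.028,"dz":0,"wx":0,"wy":0,"wz":0},
  {"claw":0.085,"dx":-0.041,"dy":0.028,"dz":0,"wx":0,"wy":0,"wz":0},
  {"claw":0.085,"dx":-0.041,"dy":0.028,"dz":0,"wx":0,"wy":0,"wz":0},
  {"claw":0.085,"dx":-0.041,"dy":0.024,"dz":0,"wx":0,"wy":0,"wz":0},
  {"claw":0.085,"dx":0,"dy":0,"dz":0,"wx":0,"wy":0,"wz":0},
])

```text
t: 2.52
eef_pos: [0.5071, 0.1604, 0.3339]
tool_rot: [0.001, 0.757, 0.653, -0.0]
contact_force: [0.1, -0.0, 0.3]
gripper_width: 0.992
grasp_force: 0.0
```

Run:
```python
from h import *
o=get_obs(); print(o['t'],o['eef_pos'],Rq(o['tool_rot'])[:,0].round(4))
im,d,W=cloud('wrist'); np.savez('w1',im=im,W=W); save('w2.png',im)
Z=W[...,2]
for n,lo,hi in(('tall',.11,.13),('short',.076,.092)):
    m=(Z>lo)&(Z<hi)&(np.abs(W[...,1]-.17)<.12)&(np.abs(W[...,0]-.507)<.06)
    nn,l,s,c=cv2.connectedComponentsWithStats(m.astype(np.uint8)); k=1+s[1:,4].argmax(); m=l==k
    p=W[m][:,:2].astype(np.float32); r=cv2.minAreaRect(p); print(n,m.sum(),np.array(r[0]).round(4),np.array(r[1]).round(4),r[2],np.median(Z[m]),c[k],cv2.fitLine(p,cv2.DIST_HUBER,0,.01,.01).ravel())
```

```text
2.525 [0.5070672  0.16040191 0.33386577] [ 1.474e-01  9.891e-01 -9.000e-04]
tall 972 [0.5127 0.2344] [0.0178 0.0477] 83.1509017944336 0.11996964425065186 [263.8127572  100.48251029] [ 0.99231035 -0.12377459  0.51293874  0.23475377]
short 716 [0.4941 0.1061] [0.0183 0.047 ] 81.4425277709961 0.08400444037092901 [265.41340782 221.98743017] [ 0.9885052  -0.15118709  0.49454504  0.10657689]
```

View pics/w2.png

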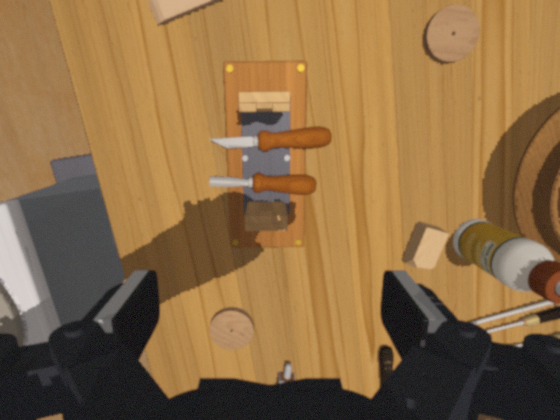

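The wrist view shows the tall stop at (264,100) with its groove notch, and the short stop at (265,222). Their measured tops are 120.0 and 84.0 mm, as given. Now to the bar.

Request:
drive_tool([
  {"claw":0.085,"dx":0,"dy":0,"dz":0,"wx":0,"wy":0,"wz":6.9},
  {"claw":0.085,"dx":-0.045,"dy":0.008,"dz":0.01,"wx":0,"wy":0,"wz":0},
  {"claw":0.085,"dx":-0.045,"dy":0.008,"dz":0.01,"wx":0,"wy":0,"wz":0},
  {"claw":0.085,"dx":-0.045,"dy":0.008,"dz":0.01,"wx":0,"wy":0,"wz":0},
  {"claw":0.085,"dx":-0.045,"dy":0.008,"dz":0.02,"wx":0,"wy":0,"wz":0},
  {"claw":0.085,"dx":-0.045,"dy":0.008,"dz":0.03,"wx":0,"wy":0,"wz":0},
  {"claw":0.085,"dx":-0.045,"dy":0.008,"dz":0.03,"wx":0,"wy":0,"wz":0},
  {"claw":0.085,"dx":-0.045,"dy":0.008,"dz":0.03,"wx":0,"wy":0,"wz":0},
  {"claw":0.085,"dx":-0.045,"dy":0.01,"dz":0.03,"wx":0,"wy":0,"wz":0},
  {"claw":0.085,"dx":0,"dy":0,"dz":0,"wx":0,"wy":0,"wz":0},
  {"claw":0.085,"dx":0,"dy":0,"dz":0,"wx":0,"wy":0,"wz":0},
])

```text
t: 3.95
eef_pos: [0.4775, -0.1982, 0.1636]
tool_rot: [-0.0, 0.792, 0.61, 0.0]
contact_force: [-0.1, 0.3, 0.2]
gripper_width: 0.998
grasp_force: 0.0
```

Run:
```python
from h import *
o=get_obs(); R=Rq(o['tool_rot']); p0=np.array(o['eef_pos']); print(o['t'],p0,R[:,0].round(4))
im,d,W=cloud('wrist'); save('w3.png',im)
T=(W-p0)@R   # tool coords
Z=W[...,2]
m=(Z>.019)&(Z<.028)&(np.abs(T[...,1])<.03)
p=T[m][:,:2].astype(np.float32)
nn,l,s,c=cv2.connectedComponentsWithStats(m.astype(np.uint8)); k=1+s[1:,4].argmax(); m=l==k
p=T[m][:,:2].astype(np.float32); print('body tool',cv2.minAreaRect(p),np.median(Z[m]),s[k],c[k])
m2=(Z>.006)&(np.abs(T[...,1])<.025)&(T[...,0]>-.03)
print('x range',T[m2][:,0].min(),T[m2][:,0].max()); f=cv2.fitLine(p,cv2.DIST_HUBER,0,.01,.01).ravel(); print(f,np.degrees(np.arctan2(f[1],f[0])))
```

```text
3.95 [ 0.47747788 -0.19821492  0.16357992] [2.560e-01 9.667e-01 7.000e-04]
body tool ((-0.006775643676519394, -0.003351953811943531), (0.09928510338068008, 0.024333270266652107), 0.8073996305465698) 0.02408718487146136 [ 250  141   32  122 3573] [265.28183599 201.24041422]
x range -0.029937408646633377 0.06466183618085877
[ 0.9999391   0.01103532 -0.00471667 -0.00320185] 0.6322903
```

View pics/w3.png

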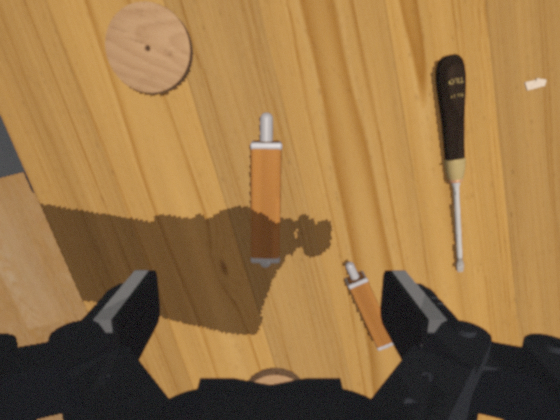

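The bar is at (265,201), the right size (99×24 mm, top at 24 mm), with its plunger up-image towards tool +x. I check the fingertip overhang before going down.

Run:
```python
import station; print([n for n in dir(station) if not n.startswith('__')]); print(getattr(station,'finger_overhang',None))
```

```text
['PlanningError', 'calibration', 'finger_overhang', 'get_obs', 'hand_in', 'read_camera']
0.025
```

Request:
drive_tool([
  {"claw":0.085,"dx":-0.007,"dy":-0.0034,"dz":0.02,"wx":0,"wy":0,"wz":0.7},
  {"claw":0.06,"dx":0,"dy":0,"dz":0.03,"wx":0,"wy":0,"wz":0},
  {"claw":0.05,"dx":0,"dy":0,"dz":0.03,"wx":0,"wy":0,"wz":0},
  {"claw":0.05,"dx":0,"dy":0,"dz":0.03,"wx":0,"wy":0,"wz":0},
  {"claw":0.05,"dx":0,"dy":0,"dz":0.01,"wx":0,"wy":0,"wz":0},
  {"claw":0.05,"dx":0,"dy":0,"dz":0,"wx":0,"wy":0,"wz":0},
])

```text
t: 4.75
eef_pos: [0.4724, -0.2046, 0.044]
tool_rot: [-0.0, 0.796, 0.605, 0.0]
contact_force: [0.1, -0.2, 0.9]
gripper_width: 0.585
grasp_force: 0.0
```

Request:
drive_tool([
  {"claw":0.05,"dx":0,"dy":0,"dz":0.01,"wx":0,"wy":0,"wz":0},
  {"claw":0.04,"dx":0,"dy":0,"dz":0.006,"wx":0,"wy":0,"wz":0},
  {"claw":0.03,"dx":0,"dy":0,"dz":0,"wx":0,"wy":0,"wz":0},
  {"claw":0.01,"dx":0,"dy":0,"dz":0,"wx":0,"wy":0,"wz":0},
  {"claw":0.01,"dx":0,"dy":0,"dz":0,"wx":0,"wy":0,"wz":0},
  {"claw":0.01,"dx":0,"dy":0,"dz":0,"wx":0,"wy":0,"wz":0},
  {"claw":0.01,"dx":0,"dy":0,"dz":0,"wx":0,"wy":0,"wz":0},
], newtons=80)

```text
t: 5.62
eef_pos: [0.4718, -0.2057, 0.0278]
tool_rot: [0.0, 0.797, 0.604, 0.0]
contact_force: [0.3, -0.2, 0.3]
gripper_width: 0.115
grasp_force: 0.0
```

Run:
```python
from h import *
print(get_obs())
im,d,W=cloud('wrist'); im2,_,_=cloud('scene')
save('w4.png',np.hstack([im[::1,::1][:, 130:430],cv2.resize(im2[200:320,240:390],(525,420))])[:, :800])
```

```text
{'t': 5.625, 'q': array([-0.14103341,  0.56819631,  0.55129612,  2.10938642, -0.52351348,
        0.59903366,  0.50918878]), 'joint_vel': array([-1.16755114e-03,  1.32183078e-03, -2.72950134e-06,  3.12850500e-04,
       -1.50751839e-03,  2.45792342e-04, -3.58498227e-04]), 'joint_torque': array([ 4.83561162e-03, -4.64355147e+01,  8.89581174e+00, -1.53550619e+01,
        8.48329277e-03,  9.38454141e-04, -3.80202473e-04]), 'eef_pos': array([ 0.47183753, -0.20565906,  0.02775581]), 'tool_rot': array([4.15874819e-05, 7.96678118e-01, 6.04403816e-01, 4.10912229e-05]), 'contact_force': array([ 0.34143663, -0.18777499,  0.3439285 ]), 'torque': array([-0.04915717, -0.00196337, -0.01658522]), 'grasp_force': 0.0, 'gripper_width': 0.11540753237438536}
```

View pics/w4.png

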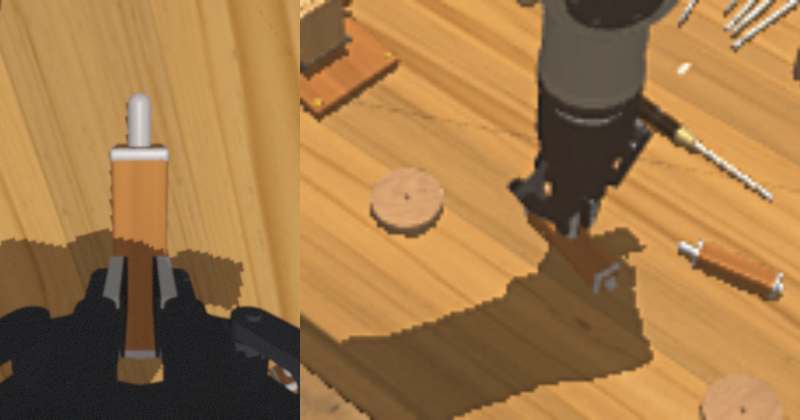

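Run:
```python
from h import *
o=get_obs(); R=Rq(o['tool_rot']); p0=np.array(o['eef_pos'])
im,d,W=cloud('wrist'); T=(W-p0)@R
for v in (240,262,280,300,330):
    print(v,[(u,(T[v,u,1]*1000).round(),(T[v,u,0]*1000).round(),(W[v,u,2]*1000).round(1)) for u in range(232,306,6)])
```

```text
240 [(232, np.float64(-19.0), np.float64(3.0), np.float64(0.2)), (238, np.float64(-16.0), np.float64(3.0), np.float64(0.6)), (244, np.float64(-11.0), np.float64(12.0), np.float64(24.3)), (250, np.float64(-8.0), np.float64(12.0), np.float64(24.6)), (256, np.float64(-6.0), np.float64(12.0), np.float64(24.6)), (262, np.float64(-3.0), np.float64(11.0), np.float64(22.7)), (268, np.float64(-0.0), np.float64(12.0), np.float64(24.0)), (274, np.float64(2.0), np.float64(12.0), np.float64(24.6)), (280, np.float64(5.0), np.float64(12.0), np.float64(24.0)), (286, np.float64(7.0), np.float64(12.0), np.float64(24.4)), (292, np.float64(nan), np.float64(nan), np.float64(nan)), (298, np.float64(15.0), np.float64(3.0), np.float64(-0.4)), (304, np.float64(18.0), np.float64(3.0), np.float64(-0.1))]
262 [(232, np.float64(-19.0), np.float64(-9.0), np.float64(0.3)), (238, np.float64(-16.0), np.float64(-9.0), np.float64(-0.6)), (244, np.float64(-9.0), np.float64(10.0), np.float64(45.0)), (250, np.float64(-7.0), np.float64(11.0), np.float64(45.7)), (256, np.float64(-5.0), np.float64(10.0), np.float64(45.3)), 
[... 2160 characters left out ...]
loat64(12.0), np.float64(93.2)), (244, np.float64(-7.0), np.float64(8.0), np.float64(87.7)), (250, np.float64(-6.0), np.float64(-1.0), np.float64(73.0)), (256, np.float64(-6.0), np.float64(-33.0), np.float64(24.0)), (262, np.float64(-3.0), np.float64(-33.0), np.float64(24.6)), (268, np.float64(-0.0), np.float64(-33.0), np.float64(23.8)), (274, np.float64(2.0), np.float64(-33.0), np.float64(23.6)), (280, np.float64(5.0), np.float64(-33.0), np.float64(24.4)), (286, np.float64(6.0), np.float64(-1.0), np.float64(73.3)), (292, np.float64(7.0), np.float64(3.0), np.float64(79.6)), (298, np.float64(8.0), np.float64(12.0), np.float64(93.4)), (304, np.float64(9.0), np.float64(12.0), np.float64(93.0))]
```

Run:
```python
from h import *
o=get_obs(); R=Rq(o['tool_rot']); p0=np.array(o['eef_pos'])
im,d,W=cloud('wrist'); T=(W-p0)@R
for u in(246,250,290):
    print(u,[(v,(T[v,u]*1000).round(1).tolist()) for v in range(246,264,2)])
```

```text
246 [(246, [9.1, -10.0, 3.3]), (248, [8.2, -10.0, 3.1]), (250, [7.1, -10.0, 3.6]), (252, [6.4, -10.0, 2.9]), (254, [5.2, -10.1, 3.7]), (256, [10.3, -9.1, -11.3]), (258, [10.5, -8.9, -13.8]), (260, [10.3, -8.8, -15.3]), (262, [10.4, -8.7, -17.7])]
250 [(246, [9.1, -8.2, 3.3]), (248, [8.1, -8.3, 3.5]), (250, [7.4, -8.2, 2.9]), (252, [6.1, -8.3, 3.7]), (254, [5.2, -8.3, 3.6]), (256, [10.3, -7.5, -11.3]), (258, [10.3, -7.4, -13.5]), (260, [10.5, -7.2, -15.9]), (262, [10.6, -7.1, -18.2])]
290 [(246, [9.3, 9.2, 2.8]), (248, [8.5, 9.2, 2.3]), (250, [6.8, 9.3, 4.5]), (252, [6.1, 9.3, 3.6]), (254, [5.0, 9.3, 4.0]), (256, [10.7, 8.4, -12.2]), (258, [10.7, 8.3, -14.4]), (260, [10.3, 8.3, -15.5]), (262, [10.9, 8.1, -18.7])]
```

The depth shows the fingertips 11 mm behind the reported TCP, 15 mm above the bar. The 25 mm overhang figure therefore doesn't hold here, and I trust the view. I open and go further down, watching the force.

Request:
drive_tool([
  {"claw":0.045,"dx":0,"dy":0,"dz":0,"wx":0,"wy":0,"wz":0},
  {"claw":0.045,"dx":0,"dy":0,"dz":0,"wx":0,"wy":0,"wz":0},
  {"claw":0.045,"dx":0,"dy":0,"dz":0,"wx":0,"wy":0,"wz":0},
  {"claw":0.045,"dx":0,"dy":0,"dz":0.01,"wx":0,"wy":0,"wz":0},
  {"claw":0.045,"dx":0,"dy":0,"dz":0.01,"wx":0,"wy":0,"wz":0},
  {"claw":0.045,"dx":0,"dy":0,"dz":0.01,"wx":0,"wy":0,"wz":0},
  {"claw":0.045,"dx":0,"dy":0,"dz":0.005,"wx":0,"wy":0,"wz":0},
  {"claw":0.045,"dx":0,"dy":0,"dz":0.001,"wx":0,"wy":0,"wz":0},
])

```text
t: 6.82
eef_pos: [0.4715, -0.2056, -0.0088]
tool_rot: [-0.0, 0.797, 0.604, -0.0]
contact_force: [0.2, -0.3, 0.4]
gripper_width: 0.523
grasp_force: 0.0
```

Request:
drive_tool([
  {"claw":0.03,"dx":0,"dy":0,"dz":0,"wx":0,"wy":0,"wz":0},
  {"claw":0.02,"dx":0,"dy":0,"dz":0,"wx":0,"wy":0,"wz":0},
  {"claw":0.01,"dx":0,"dy":0,"dz":0,"wx":0,"wy":0,"wz":0},
  {"claw":0.01,"dx":0,"dy":0,"dz":0,"wx":0,"wy":0,"wz":0},
  {"claw":0.01,"dx":0,"dy":0,"dz":0,"wx":0,"wy":0,"wz":0},
], newtons=80)

```text
t: 7.45
eef_pos: [0.4725, -0.2061, -0.0073]
tool_rot: [0.001, 0.797, 0.604, 0.001]
contact_force: [-1.3, 0.3, 8.0]
gripper_width: 0.264
grasp_force: 81.5
```

Gripped (81 N, 22–24 mm). I lift, turn in line with the rack and carry the bar to just short of the tall stop.

Request:
drive_tool([
  {"claw":0.01,"dx":0,"dy":0,"dz":-0.01,"wx":0,"wy":0,"wz":0},
  {"claw":0.01,"dx":0,"dy":0,"dz":-0.03,"wx":0,"wy":0,"wz":0},
  {"claw":0.01,"dx":0,"dy":0,"dz":-0.04,"wx":0,"wy":0,"wz":0},
  {"claw":0.01,"dx":0,"dy":0,"dz":-0.04,"wx":0,"wy":0,"wz":0},
  {"claw":0.01,"dx":0,"dy":0,"dz":-0.02,"wx":0,"wy":0,"wz":-7.5},
  {"claw":0.01,"dx":0.03,"dy":-0.002,"dz":0,"wx":0,"wy":0,"wz":0},
  {"claw":0.01,"dx":0.045,"dy":-0.003,"dz":0,"wx":0,"wy":0,"wz":0},
  {"claw":0.01,"dx":0.045,"dy":-0.003,"dz":0,"wx":0,"wy":0,"wz":0},
  {"claw":0.01,"dx":0.045,"dy":-0.003,"dz":0,"wx":0,"wy":0,"wz":0},
  {"claw":0.01,"dx":0.045,"dy":-0.003,"dz":0,"wx":0,"wy":0,"wz":0},
  {"claw":0.01,"dx":0.045,"dy":-0.003,"dz":0,"wx":0,"wy":0,"wz":0},
  {"claw":0.01,"dx":0.04,"dy":-0.003,"dz":0,"wx":0,"wy":0,"wz":0},
  {"claw":0.01,"dx":0.03,"dy":-0.003,"dz":0,"wx":0,"wy":0,"wz":0},
  {"claw":0.01,"dx":0.02,"dy":0,"dz":0,"wx":0,"wy":0,"wz":0},
  {"claw":0.01,"dx":0,"dy":0,"dz":0,"wx":0,"wy":0,"wz":0},
  {"claw":0.01,"dx":0,"dy":0,"dz":0,"wx":0,"wy":0,"wz":0},
], newtons=80)

```text
t: 9.45
eef_pos: [0.4977, 0.1375, 0.1318]
tool_rot: [0.0, 0.756, 0.655, -0.0]
contact_force: [-0.3, -1.4, -1.9]
gripper_width: 0.267
grasp_force: 78.5
```

```bash
cat > m.py <<'E'
from h import *
import sys
o=get_obs(); R=Rq(o['tool_rot']); p0=np.array(o['eef_pos']); print(o['t'],p0.round(4),R.round(4).tolist(),o['contact_force'].round(1),o['gripper_width'])
im,d,W=cloud('wrist'); save(sys.argv[1],im)
T=(W-p0)@R; np.savez('w5',im=im,W=W,T=T); Z=W[...,2]
def big(m):
    nn,l,s,c=cv2.connectedComponentsWithStats(m.astype(np.uint8)); k=1+s[1:,4].argmax(); return l==k
zb=np.nanmedian(Z[150:200,262:270]) if len(sys.argv)<3 else float(sys.argv[2])
def rep(n,m):
    m=big(m); p=T[m][:,:2].astype(np.float32); r=cv2.minAreaRect(p); f=cv2.fitLine(p,cv2.DIST_HUBER,0,.01,.01).ravel()
    v,u=np.nonzero(m); q=T[m]; A=np.c_[q[:,0],q[:,1],np.ones(len(q))]; s=np.linalg.lstsq(A,q[:,2],rcond=None)[0]
    print(n,m.sum(),'c',(np.array(r[0])*1e3).round(1),'size',(np.array(r[1])*1e3).round(1),round(r[2],2),'yaw',round(np.degrees(np.arctan2(f[1],f[0])),2),'z',np.median(Z[m]).round(4),'xr',(p[:,0].min()*1e3).round(1),(p[:,0].max()*1e3).round(1),'uv',u.min(),u.max(),v.min(),v.max(),'slope',s[:2].round(3))
Y=np.abs(T[...,1]); X=T[...,0]
rep('tall',(np.abs(Z-.12)<.004)&(Y<.05)&(X>.05))
body=(T[...,2]<-.026)&(T[...,2]>-.038)&(Y<.02)&(X>.0)&(X<.055)
rep('body',body)
pl=(T[...,2]<-.015)&(T[...,2]>-.032)&(Y<.012)&(X>.053)&(X<.078)
rep('plunger',pl)
E
python3 m.py w5.png
```

```text
9.45 [0.4977 0.1375 0.1318] [[0.1433, 0.9897, -0.0002], [0.9897, -0.1433, -0.0007], [-0.0007, -0.0001, -1.0]] [-0.3 -1.4 -1.9] 0.2670235590921106
tall 5801 c [98.2  1.3] size [48.1 18.6] 89.8 yaw 89.96 z 0.1199 xr 88.9 107.5 uv 211 333 2 53 slope [-0.02 -0.  ]
body 11116 c [26. -0.] size [40. 52.] 89.92 yaw -0.08 z 0.1631 xr 0.0 52.0 uv 209 328 156 310 slope [0.013 0.001]
plunger 1775 c [63.4 -0.1] size [ 9.8 20.8] 89.48 yaw -0.37 z 0.1551 xr 53.0 73.8 uv 254 283 87 151 slope [0.032 0.009]
```

View pics/w5.png

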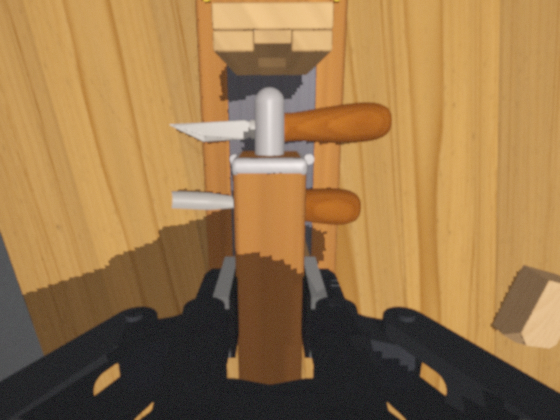

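The view shows the plunger tip at (270,90) in line with the groove at (273,40), which is 1.3 mm off, level and parallel. I correct the offset, go down to bar height 105 mm and advance to near contact.

Request:
drive_tool([
  {"claw":0.01,"dx":0,"dy":0.0013,"dz":0.015,"wx":0,"wy":0,"wz":0},
  {"claw":0.01,"dx":0,"dy":0,"dz":0.015,"wx":0,"wy":0,"wz":0},
  {"claw":0.01,"dx":0.004,"dy":0,"dz":0.01,"wx":0,"wy":0,"wz":0},
  {"claw":0.01,"dx":0.005,"dy":0,"dz":0.006,"wx":0,"wy":0,"wz":0},
  {"claw":0.01,"dx":0.004,"dy":0,"dz":0,"wx":0,"wy":0,"wz":0},
  {"claw":0.01,"dx":0,"dy":0,"dz":0,"wx":0,"wy":0,"wz":0},
  {"claw":0.01,"dx":0,"dy":0,"dz":0,"wx":0,"wy":0,"wz":0},
], newtons=80)

```text
t: 10.38
eef_pos: [0.5012, 0.1519, 0.0861]
tool_rot: [0.0, 0.755, 0.655, 0.0]
contact_force: [-0.6, 0.2, -0.8]
gripper_width: 0.266
grasp_force: 78.5
```

```bash
python3 m.py w6.png
python3 - <<'E'
import numpy as np
z=np.load('w5.npz'); T,W=z['T'],z['W']; Z=W[...,2]
# groove: along top face near inner edge
m=(np.abs(Z-.12)<.003)&(np.abs(T[...,1])<.03)
xs=T[...,0]
e=np.nanpercentile(xs[m&(np.abs(T[...,1])>.012)],1)
print('inner edge x',e)
k=m&(xs<e+.0025); y=np.sort(T[...,1][k])*1e3; g=np.diff(y); i=g.argmax(); print('y range',y[0],y[-1],'gap',y[i],y[i+1])
E
```

```text
10.375 [0.5012 0.1519 0.0861] [[0.1413, 0.99, 0.0006], [0.99, -0.1413, 0.0003], [0.0004, 0.0006, -1.0]] [-0.6  0.2 -0.8] 0.26606616140635236
tall 10626 c [83.5  0.1] size [48.3 18.4] 89.82 yaw -89.82 z 0.1199 xr 74.3 92.8 uv 185 353 15 82 slope [-0.007  0.002]
body 11109 c [26.  -0.1] size [39.9 52. ] 89.77 yaw -0.15 z 0.1174 xr 0.0 52.0 uv 210 328 155 311 slope [0.013 0.001]
plunger 1782 c [63.3 -0.1] size [ 9.8 20.7] 89.4 yaw -0.53 z 0.1095 xr 53.0 73.7 uv 254 283 87 151 slope [0.037 0.001]
inner edge x 0.006224192233627092
y range -24.758778137948696 25.150816543034345 gap 11.64734747646385 19.34265225795814
```

Request:
drive_tool([
  {"claw":0.01,"dx":0.002,"dy":0,"dz":0,"wx":0,"wy":0,"wz":0},
  {"claw":0.01,"dx":0.001,"dy":0,"dz":0,"wx":0,"wy":0,"wz":0},
  {"claw":0.01,"dx":0.001,"dy":0,"dz":0,"wx":0,"wy":0,"wz":0},
  {"claw":0.01,"dx":0.001,"dy":0,"dz":0,"wx":0,"wy":0,"wz":0},
  {"claw":0.01,"dx":0.001,"dy":0,"dz":0,"wx":0,"wy":0,"wz":0},
  {"claw":0.01,"dx":0.001,"dy":0,"dz":0,"wx":0,"wy":0,"wz":0},
  {"claw":0.01,"dx":0.001,"dy":0,"dz":0,"wx":0,"wy":0,"wz":0},
  {"claw":0.01,"dx":0,"dy":0,"dz":0,"wx":0,"wy":0,"wz":0},
], newtons=80)

```text
t: 11.42
eef_pos: [0.5019, 0.159, 0.0856]
tool_rot: [0.0, 0.756, 0.655, -0.0]
contact_force: [0.3, -3.9, -0.1]
gripper_width: 0.264
grasp_force: 78.6
```

Request:
drive_tool([
  {"claw":0.01,"dx":0.001,"dy":0,"dz":0,"wx":0,"wy":0,"wz":0},
  {"claw":0.01,"dx":0.001,"dy":0,"dz":0,"wx":0,"wy":0,"wz":0},
  {"claw":0.01,"dx":0.001,"dy":0,"dz":0,"wx":0,"wy":0,"wz":0},
  {"claw":0.01,"dx":0.001,"dy":0,"dz":0,"wx":0,"wy":0,"wz":0},
  {"claw":0.01,"dx":0.001,"dy":0,"dz":0,"wx":0,"wy":0,"wz":0},
  {"claw":0.01,"dx":0.001,"dy":0,"dz":0,"wx":0,"wy":0,"wz":0},
  {"claw":0.01,"dx":0.001,"dy":0,"dz":0,"wx":0,"wy":0,"wz":0},
  {"claw":0.01,"dx":0.001,"dy":0,"dz":0,"wx":0,"wy":0,"wz":0},
  {"claw":0.01,"dx":0,"dy":0,"dz":0,"wx":0,"wy":0,"wz":0},
], newtons=80)

```text
t: 12.55
eef_pos: [0.5027, 0.1655, 0.0855]
tool_rot: [0.0, 0.756, 0.655, -0.001]
contact_force: [-1.5, -8.5, 2.0]
gripper_width: 0.259
grasp_force: 78.7
```

```bash
python3 m.py w7.png; python3 -c "
from h import *
im=cv2.imread('pics/w7.png'); cv2.imwrite('pics/w7c.png',cv2.resize(im[20:220,160:380],(660,600)))"
```

```text
12.55 [0.5027 0.1655 0.0855] [[0.1431, 0.9897, -0.0012], [0.9897, -0.1431, -0.0022], [-0.0024, -0.0009, -1.0]] [-1.5 -8.5  2. ] 0.25851038011893057
tall 9567 c [69.7  0.3] size [17.9 48.1] 0.04 yaw -89.98 z 0.12 xr 60.8 78.6 uv 188 351 67 129 slope [-0.007 -0.001]
body 11102 c [26. -0.] size [40.  51.9] 89.99 yaw -0.06 z 0.1168 xr 0.0 51.9 uv 209 328 156 310 slope [0.011 0.002]
plunger 879 c [58.1  0.1] size [10.1  9.7] 0.1 yaw -36.36 z 0.1088 xr 53.0 63.2 uv 255 283 120 151 slope [0.076 0.026]
```

View pics/w7c.png

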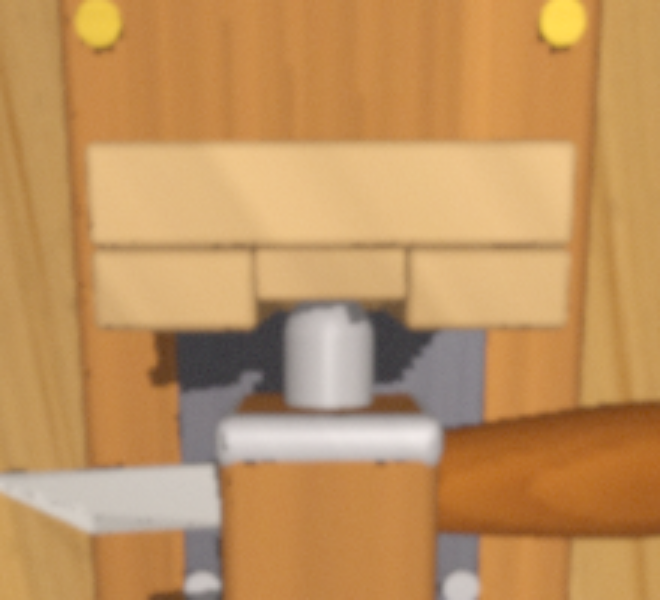

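The plunger tip is seated centrally in the groove. By view it is compressed about 10.2 mm, and the 8.6 N reading matches the spring. I press on to about 16.2 mm.

Request:
drive_tool([
  {"claw":0.01,"dx":0.001,"dy":0,"dz":0,"wx":0,"wy":0,"wz":0},
  {"claw":0.01,"dx":0.001,"dy":0,"dz":0,"wx":0,"wy":0,"wz":0},
  {"claw":0.01,"dx":0.001,"dy":0,"dz":0,"wx":0,"wy":0,"wz":0},
  {"claw":0.01,"dx":0.001,"dy":0,"dz":0,"wx":0,"wy":0,"wz":0},
  {"claw":0.01,"dx":0.001,"dy":0,"dz":0,"wx":0,"wy":0,"wz":0},
  {"claw":0.01,"dx":0.001,"dy":0,"dz":0,"wx":0,"wy":0,"wz":0},
  {"claw":0.01,"dx":0.001,"dy":0,"dz":0,"wx":0,"wy":0,"wz":0},
  {"claw":0.01,"dx":0,"dy":0,"dz":0,"wx":0,"wy":0,"wz":0},
  {"claw":0.01,"dx":0,"dy":0,"dz":0,"wx":0,"wy":0,"wz":0},
], newtons=80)

```text
t: 13.72
eef_pos: [0.5035, 0.171, 0.0854]
tool_rot: [0.001, 0.756, 0.654, -0.002]
contact_force: [-3.0, -12.5, 2.7]
gripper_width: 0.262
grasp_force: 78.9
```

```bash
python3 m.py w8.png
python3 - <<'E'
from h import *
z=np.load('w5.npz');T,W=z['T'],z['W'];m=(np.abs(W[...,2]-.084)<.004)&(T[...,0]<-.02)
print(m.sum(), T[m].mean(0) if m.any() else '')
im,d,S=cloud('scene'); o=get_obs(); print(o['contact_force'])
np.savez('s2',im=im,W=S)
E
```

```text
13.725 [0.5035 0.171  0.0854] [[0.1441, 0.9896, -0.0019], [0.9896, -0.1441, -0.0036], [-0.0038, -0.0013, -1.0]] [ -3.  -12.5   2.7] 0.2624314537647022
tall 9265 c [64.   0.3] size [18.1 48.4] 0.01 yaw 89.83 z 0.12 xr 54.9 73.0 uv 189 350 87 148 slope [-0.006 -0.001]
body 11114 c [26.  0.] size [52. 40.] 0.01 yaw 0.07 z 0.1168 xr 0.0 52.0 uv 209 328 156 311 slope [ 0.01  -0.001]
plunger 350 c [55.   0.1] size [4.  9.7] 0.3 yaw 89.99 z 0.1087 xr 53.0 57.1 uv 255 283 139 151 slope [0.227 0.018]
153 [-0.0568922   0.0010876   0.00319312]
[ -2.15227703 -11.51228802   2.15149417]
```

Request:
drive_tool([
  {"claw":0.01,"dx":0,"dy":0,"dz":0.001,"wx":0,"wy":0,"wz":0},
  {"claw":0.01,"dx":0,"dy":0,"dz":0.002,"wx":0,"wy":0,"wz":0},
  {"claw":0.01,"dx":0,"dy":0,"dz":0.002,"wx":0,"wy":0,"wz":0},
  {"claw":0.01,"dx":0,"dy":0,"dz":0.002,"wx":0,"wy":0,"wz":0},
  {"claw":0.01,"dx":0,"dy":0,"dz":0.002,"wx":0,"wy":0,"wz":0},
  {"claw":0.01,"dx":0,"dy":0,"dz":0.002,"wx":0,"wy":0,"wz":0},
  {"claw":0.01,"dx":0,"dy":0,"dz":0.001,"wx":0,"wy":0,"wz":0},
  {"claw":0.01,"dx":0,"dy":0,"dz":0,"wx":0,"wy":0,"wz":0},
], newtons=80)

```text
t: 14.82
eef_pos: [0.5039, 0.1709, 0.0734]
tool_rot: [0.001, 0.756, 0.654, -0.002]
contact_force: [-0.8, -12.6, 0.5]
gripper_width: 0.261
grasp_force: 78.8
```

```bash
python3 m.py w9.png
```

```text
14.825 [0.5039 0.1709 0.0734] [[0.1444, 0.9895, -0.0011], [0.9895, -0.1444, -0.0037], [-0.0038, -0.0006, -1.0]] [ -0.8 -12.6   0.5] 0.2607513401556788
tall 11464 c [64.  -0.1] size [48.5 18.1] 89.94 yaw 89.8 z 0.12 xr 55.0 73.1 uv 178 358 84 152 slope [-0.005  0.001]
body 11072 c [26.  -0.1] size [40.  51.9] 89.8 yaw 0.09 z 0.1047 xr 0.0 51.9 uv 210 328 156 310 slope [0.013 0.002]
plunger 275 c [54.6  0.1] size [3.1 9.7] 0.23 yaw 89.52 z 0.0967 xr 53.0 56.2 uv 255 283 142 151 slope [0.071 0.012]
```

Request:
drive_tool([
  {"claw":0.01,"dx":0,"dy":0,"dz":0.0015,"wx":0,"wy":0,"wz":0},
  {"claw":0.01,"dx":0,"dy":0,"dz":0.0015,"wx":0,"wy":0,"wz":0},
  {"claw":0.01,"dx":0,"dy":0,"dz":0.0015,"wx":0,"wy":0,"wz":0},
  {"claw":0.01,"dx":0,"dy":0,"dz":0.0015,"wx":0,"wy":0,"wz":0},
  {"claw":0.01,"dx":0,"dy":0,"dz":0,"wx":0,"wy":0,"wz":0},
], newtons=80)

```text
t: 15.5
eef_pos: [0.5038, 0.171, 0.0674]
tool_rot: [0.001, 0.756, 0.654, -0.002]
contact_force: [-0.6, -12.7, -0.3]
gripper_width: 0.265
grasp_force: 78.8
```

Request:
drive_tool([
  {"claw":0.01,"dx":0,"dy":0,"dz":0.002,"wx":0,"wy":0,"wz":0},
  {"claw":0.01,"dx":0,"dy":0,"dz":0.002,"wx":0,"wy":0,"wz":0},
  {"claw":0.01,"dx":0,"dy":0,"dz":0.002,"wx":0,"wy":0,"wz":0},
  {"claw":0.01,"dx":0,"dy":0,"dz":0.002,"wx":0,"wy":0,"wz":0},
  {"claw":0.01,"dx":0,"dy":0,"dz":0,"wx":0,"wy":0,"wz":0},
], newtons=80)

```text
t: 16.12
eef_pos: [0.5038, 0.1709, 0.0594]
tool_rot: [0.001, 0.756, 0.654, -0.002]
contact_force: [-0.6, -11.8, -0.0]
gripper_width: 0.259
grasp_force: 78.7
```

Request:
drive_tool([
  {"claw":0.01,"dx":0,"dy":0,"dz":0.0015,"wx":0,"wy":0,"wz":0},
  {"claw":0.01,"dx":0,"dy":0,"dz":0.0015,"wx":0,"wy":0,"wz":0},
  {"claw":0.01,"dx":0,"dy":0,"dz":0.0015,"wx":0,"wy":0,"wz":0},
  {"claw":0.01,"dx":0,"dy":0,"dz":0.0015,"wx":0,"wy":0,"wz":0},
  {"claw":0.01,"dx":0,"dy":0,"dz":0.001,"wx":0,"wy":0,"wz":0},
  {"claw":0.01,"dx":0,"dy":0,"dz":0.001,"wx":0,"wy":0,"wz":0},
  {"claw":0.01,"dx":0,"dy":0,"dz":0,"wx":0,"wy":0,"wz":0},
  {"claw":0.01,"dx":0,"dy":0,"dz":0,"wx":0,"wy":0,"wz":0},
], newtons=80)

```text
t: 17.12
eef_pos: [0.5037, 0.1718, 0.0513]
tool_rot: [0.001, 0.756, 0.654, -0.001]
contact_force: [-1.0, -9.7, -0.5]
gripper_width: 0.263
grasp_force: 78.7
```

```bash
python3 m.py w10.png
```

```text
17.125 [0.5037 0.1718 0.0513] [[0.1436, 0.9896, -0.0012], [0.9896, -0.1436, -0.0029], [-0.0031, -0.0008, -1.0]] [-1.  -9.7 -0.5] 0.2633252255027292
tall 18248 c [63.1  0.2] size [18.  48.6] 0.05 yaw -89.97 z 0.12 xr 54.1 72.1 uv 155 384 82 167 slope [-0.005  0.   ]
body 11007 c [26. -0.] size [40.  51.9] 89.95 yaw 0.06 z 0.0826 xr 0.0 51.9 uv 210 328 156 308 slope [ 0.012 -0.001]Traceback (most recent call last):
  File "m.py", line 18, in <module>
    rep('plunger',pl)
    ~~~^^^^^^^^^^^^^^
  File "m.py", line 10, in rep
    m=big(m); p=T[m][:,:2].astype(np.float32); r=cv2.minAreaRect(p); f=cv2.fitLine(p,cv2.DIST_HUBER,0,.01,.01).ravel()
  File "m.py", line 7, in big
    nn,l,s,c=cv2.connectedComponentsWithStats(m.astype(np.uint8)); k=1+s[1:,4].argmax(); return l==k
                                                                       ~~~~~~~~~~~~~~^^
ValueError: attempt to get argmax of an empty sequence
```

The force drop from 12.7 to 9.8 N and a bar height of 70.6 mm show the plunger has sprung into the pocket. Now I back the bar so that the pin enters the recess.

Request:
drive_tool([
  {"claw":0.01,"dx":-0.001,"dy":0,"dz":0,"wx":0,"wy":0,"wz":0},
  {"claw":0.01,"dx":-0.001,"dy":0,"dz":0,"wx":0,"wy":0,"wz":0},
  {"claw":0.01,"dx":-0.001,"dy":0,"dz":0,"wx":0,"wy":0,"wz":0},
  {"claw":0.01,"dx":-0.001,"dy":0,"dz":0,"wx":0,"wy":0,"wz":0},
  {"claw":0.01,"dx":-0.001,"dy":0,"dz":0,"wx":0,"wy":0,"wz":0},
  {"claw":0.01,"dx":-0.001,"dy":0,"dz":0,"wx":0,"wy":0,"wz":0},
  {"claw":0.01,"dx":0,"dy":0,"dz":0,"wx":0,"wy":0,"wz":0},
], newtons=80)

```text
t: 18.05
eef_pos: [0.5031, 0.1671, 0.0514]
tool_rot: [0.0, 0.756, 0.655, -0.001]
contact_force: [-0.7, -6.2, -2.0]
gripper_width: 0.267
grasp_force: 78.6
```

Request:
drive_tool([
  {"claw":0.01,"dx":-0.001,"dy":0,"dz":0.0004,"wx":0,"wy":0,"wz":0},
  {"claw":0.01,"dx":-0.001,"dy":0,"dz":0.0002,"wx":0,"wy":0,"wz":0},
  {"claw":0.01,"dx":-0.001,"dy":0,"dz":0,"wx":0,"wy":0,"wz":0},
  {"claw":0.01,"dx":-0.001,"dy":0,"dz":0,"wx":0,"wy":0,"wz":0},
  {"claw":0.01,"dx":-0.001,"dy":0,"dz":0,"wx":0,"wy":0,"wz":0},
  {"claw":0.01,"dx":0,"dy":0,"dz":0,"wx":0,"wy":0,"wz":0},
  {"claw":0.01,"dx":0,"dy":0,"dz":0,"wx":0,"wy":0,"wz":0},
], newtons=80)

```text
t: 18.92
eef_pos: [0.5027, 0.1636, 0.0511]
tool_rot: [0.0, 0.755, 0.655, 0.0]
contact_force: [0.3, -5.4, -0.9]
gripper_width: 0.26
grasp_force: 78.6
```

```bash
python3 m.py w11.png 2>&1 | grep -v -e File -e Trace
```

```text
18.925 [0.5027 0.1636 0.0511] [[0.1414, 0.9899, 0.0001], [0.9899, -0.1414, -0.0001], [-0.0001, 0.0001, -1.0]] [ 0.3 -5.4 -0.9] 0.26012217791173553
tall 19787 c [71.7  0.4] size [48.6 18.2] 89.74 yaw 89.92 z 0.12 xr 62.6 80.8 uv 152 387 37 128 slope [-0.005  0.001]
body 11111 c [26.  0.] size [40.  51.9] 89.99 yaw 0.04 z 0.0824 xr 0.0 51.9 uv 209 328 156 311 slope [0.013 0.001]
plunger 1091 c [59.1  0.3] size [12.1 10. ] 0.47 yaw 0.27 z 0.0746 xr 53.0 65.1 uv 255 284 114 151 slope [-0.003  0.008]
```

Request:
drive_tool([
  {"claw":0.01,"dx":-0.001,"dy":0,"dz":0.0004,"wx":0,"wy":0,"wz":0},
  {"claw":0.01,"dx":-0.001,"dy":0,"dz":0.0003,"wx":0,"wy":0,"wz":0},
  {"claw":0.01,"dx":0,"dy":0,"dz":0,"wx":0,"wy":0,"wz":0},
  {"claw":0.01,"dx":0,"dy":0,"dz":0,"wx":0,"wy":0,"wz":0},
], newtons=80)

```text
t: 19.48
eef_pos: [0.5025, 0.1624, 0.0505]
tool_rot: [-0.0, 0.755, 0.655, 0.0]
contact_force: [-0.4, 0.1, 0.8]
gripper_width: 0.262
grasp_force: 78.7
```

Request:
drive_tool([
  {"claw":0.02,"dx":0,"dy":0,"dz":0,"wx":0,"wy":0,"wz":0},
  {"claw":0.028,"dx":0,"dy":0,"dz":0,"wx":0,"wy":0,"wz":0},
  {"claw":0.034,"dx":0,"dy":0,"dz":0,"wx":0,"wy":0,"wz":0},
  {"claw":0.045,"dx":0,"dy":0,"dz":0,"wx":0,"wy":0,"wz":0},
  {"claw":0.05,"dx":0,"dy":0,"dz":0,"wx":0,"wy":0,"wz":0},
  {"claw":0.05,"dx":0,"dy":0,"dz":0,"wx":0,"wy":0,"wz":0},
], newtons=20)

```text
t: 20.23
eef_pos: [0.5024, 0.1617, 0.0504]
tool_rot: [-0.0, 0.755, 0.655, 0.0]
contact_force: [-0.8, 0.4, -1.1]
gripper_width: 0.59
grasp_force: 0.0
```

Request:
drive_tool([
  {"claw":0.05,"dx":0,"dy":0,"dz":-0.005,"wx":0,"wy":0,"wz":0},
  {"claw":0.05,"dx":0,"dy":0,"dz":-0.015,"wx":0,"wy":0,"wz":0},
  {"claw":0.05,"dx":0,"dy":0,"dz":-0.03,"wx":0,"wy":0,"wz":0},
  {"claw":0.05,"dx":0,"dy":0,"dz":-0.03,"wx":0,"wy":0,"wz":0},
  {"claw":0.05,"dx":-0.02,"dy":0,"dz":-0.04,"wx":0,"wy":0,"wz":0},
  {"claw":0.05,"dx":-0.03,"dy":0,"dz":-0.03,"wx":0,"wy":0,"wz":0},
  {"claw":0.05,"dx":0,"dy":0,"dz":0,"wx":0,"wy":0,"wz":0},
  {"claw":0.05,"dx":0,"dy":0,"dz":0,"wx":0,"wy":0,"wz":0},
])

```text
t: 21.22
eef_pos: [0.4951, 0.1128, 0.2007]
tool_rot: [-0.0, 0.755, 0.655, 0.0]
contact_force: [0.3, 0.7, -0.6]
gripper_width: 0.589
grasp_force: 0.0
```

Run:
```python
from h import *
o=get_obs(); R=Rq(o['tool_rot']); p0=np.array(o['eef_pos']); print(o['t'],p0,o['contact_force'])
im,d,W=cloud('wrist'); im2,_,_=cloud('scene'); T=(W-p0)@R; Z=W[...,2]
save('fin.png',np.hstack([im[:,130:430],cv2.resize(im2[150:250,180:300],(500,420))]))
for n,m in (('bar',(np.abs(Z-.081)<.006)&(np.abs(T[...,1])<.018)),('tall',(np.abs(Z-.12)<.004))):
    nn,l,s,c=cv2.connectedComponentsWithStats(m.astype(np.uint8)); m=l==1+s[1:,4].argmax()
    q=T[m]; r=cv2.minAreaRect(q[:,:2].astype(np.float32)); print(n,r,np.median(Z[m]),np.linalg.lstsq(np.c_[q[:,:2],np.ones(len(q))],Z[m],rcond=None)[0])
```

```text
21.225 [0.49511984 0.11283227 0.20065368] [ 0.26503199  0.66297165 -0.59033225]
bar ((0.05020665004849434, 0.00012304075062274933), (0.1335585117340088, 0.03569505363702774), 0.28345200419425964) 0.08227975654576755 [-0.01825366 -0.00232074  0.08312231]
tall ((0.11960817128419876, 0.000634368509054184), (0.04787639528512955, 0.012190146371722221), 89.78788757324219) 0.11979898871818012 [0.0539371  0.00042832 0.11326588]
```

View pics/fin.png

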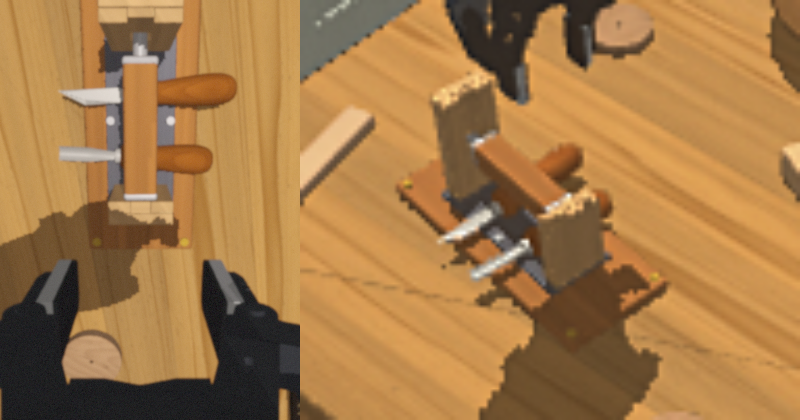

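Both views show the bar hanging level between the stops. The plunger is in the tall stop's pocket, the pin end is against the short stop, and the gripper is clear.

```bash
python3 -c "
from station import *
print(hand_in())"
```

```text
the job is handed in; nothing more can be done
None
```

I handed the job in at about 21 s of the 51 s allowed. The keeper bar hangs level at home, about 70 mm above the table, with its plunger in the tall stop's pocket, its pin in the short stop's recess and the gripper clear; hand-in returned no verdict.

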